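# Park the top-heavy glue bottle in its holder

### The job

The glueing on the bench is finished. Pick up the dropper bottle with the red head and stand it upright in the round recess of the wooden holder; it is top-heavy, so keep it upright all the way and set it down instead of dropping it. Leave the other two bottles, with the yellow and blue heads, standing where they are.

Things in the scene. Friction and masses are not known exactly. Their poses are not given: they have to be found in the camera images.
- glue_center (a point): Loose upright glue bottle, 150 mm tall, 0.19-0.31 kg. From below: white body 34 mm across (0-74 mm up), neck 22 mm (82-92), heavy RED metal head 38 mm across (92-128), nozzle tapering 14 to 6 mm (128-150). Top-heavy: centre of mass about 90 mm up, tips at about 10 degrees; best held by the head. This point: on its axis, half-way up (75 mm above the underside); z up its axis.
- recess (a point): The holder: a square wooden block 100 x 100 mm, 24 mm high, fixed to the bench, with one round flat-bottomed recess 70 mm in diameter and 14 mm deep in the middle of its top, with a black floor. This point is the centre of the recess floor, 10 mm above the bench; z up; x and y along the block's sides.
- oil_center (a point): Bystander: oil bottle of the same shape, size and weight distribution, with an amber body and a YELLOW metal head (38 mm in diameter, 150 mm tall in all), loose and easily knocked over. This point is on its axis, 75 mm above its underside.
- cleaner_center (a point): Bystander: cleaner bottle of the same height and weight distribution, with a white body 38 mm in diameter and a BLUE metal head (38 mm in diameter, 150 mm tall in all), loose and easily knocked over. This point is on its axis, 75 mm above its underside.

How it is judged:
On the way:
1. the red-headed bottle is lifted clear of the bench, upright, in the gripper (height (world z) of glue_center above 0.105 m and angle between glue_center's own z axis and vertical below 0.45 rad and contact force between the fingers and glue above 0.5 N), for 0.2 s.
At the end, for the whole second after the job is handed in: The red-headed bottle stands at rest on the floor of the holder's recess (axis within 22 mm of the recess centre, half-way point 69 to 80 mm above the recess floor), upright within 10 degrees, and the yellow- and blue-headed bottles are within 30 mm of where they stood (horizontal distance between glue_center and recess below 0.022 m and z of glue_center in the frame of recess between 0.069 and 0.08 m and angle between glue_center's own z axis and vertical below 0.17 rad and linear speed of glue below 0.03 m/s and distance of each of oil_center, cleaner_center from where it was at the start of the episode below 0.03 m); the robot touches nothing.
It fails at once if the red-headed bottle leans more than 30 degrees (angle between glue_center's own z axis and vertical above 0.524 rad).
It fails at once if the red-headed bottle is dropped: falling free of the fingers from more than 20 mm above the recess floor (height (world z) of glue_center above 0.105 m and contact force between the fingers and glue below 0.05 N and linear speed of glue above 0.2 m/s).
It fails at once if the yellow-headed bottle is knocked over or pushed away by more than 30 mm (distance of oil_center from where it was at the start of the episode above 0.03 m).
It fails at once if the blue-headed bottle is knocked over or pushed away by more than 30 mm (distance of cleaner_center from where it was at the start of the episode above 0.03 m).
It also fails if it takes over 58 s, if anything falls off the work surface, if the arm or the gripper's body presses on something with over 40 N, if the wrist force passes 120 N, or if a joint passes its speed limit or range.

### The arm

A 6-joint arm with a two-finger parallel gripper is mounted at the origin on the work surface. World frame = base frame: x ahead of the robot, y to its left, z up, the work surface at z = 0. Lengths are in m, angles in rad, forces in N, time in s.
With the tool pointing down it reaches from about 0.35 to 0.775 m from the base axis. Payload 5.5 kg.
Tool frame: the origin (TCP) lies midway between the tips of the shut fingers; the grasp point (between the pads) lies arm.grip_point_offset behind it (arm.grip_point_offset is the distance from the TCP to the grasp point, in m); x points along the fingers, y is the direction in which the jaws open and shut, and the axes are right-handed (so a half turn about x gives the same grasp; the last joint's range is limited). The gripper opens to 85 mm and grips with 20 to 120 N. Pads are 22 mm wide; open, the fingers measure 114 mm over their backs; the gripper's body (76 mm by 85 mm) begins 54 mm behind the grasp point. The pads swing forward as they close: fully open they stand 13 mm farther back than shut.
Start: joints at [1.019, 0.313, 0.046, 1.304, 0, 1.431], TCP at [0.23, 0.527, 0.196] pointing down, gripper open.
Joint ranges: [-2.76, 2.76], [-0.86, 1.69], [-1.03, 1.26], [-2.2, 2.34], [-1.47, 1.5], [-3.14, 3.14]. Speed limits (rad/s): [2.57, 2.57, 3.14, 3.14, 3.14, 3.14].

### API

Orientations are given as a 3x3 rotation matrix whose columns are the frame's x, y, z axes.
In Python, from station import arm gives the robot as it stands. The module is installed in compiled form; this text tells all that it offers.
- The arm moves only by the tool play_rows, never from a script. Its argument "deltas" is a list of rows, each a list of 2 entries, a list of its own where there are three numbers: the shift along the tool's x, y, z in cm, then the turn about the tool's x in rad. A call has 1 to 12 rows; each row shifts and turns the commanded pose from where the row before left it, along the tool's axes as they then stand; what a row does not reach is not made up. A row lasts 1/12 s, in which the tool goes at most 41.7 mm and 7.16 degrees, less where a joint would pass 70% of its speed; a pose out of reach is approached as far as the arm can. A call with a gripper value outside its range is refused whole. "hand" is the opening, from -1 (shut) to 1 (fully open), set as the call begins (left out, the last holds). The fingers move at their own pace and stop on an object; the grip force is fixed at half the most. Time passes only in rows, so rows that do not move let the fingers close. It gives the time, the measured TCP pose, the force and the opening at its end, in the units of the state.
- arm.sense(): the state, without advancing time (a new reading comes with each control period).
- arm.read_camera(name): name is "scene" or "top" or "wrist"; returns the picture (420x560x3 uint8, red, green, blue); there is no depth.
- arm.camera_params(name): a dict with "fx", "fy", "cx", "cy" (pixels), "R" (3x3) and "t" (3): a world point X has camera coordinates R X + t; the wrist camera has in their place "T_tool_cam" (4x4, takes a point from camera to tool coordinates, whose origin is the TCP and whose axes are the tool frame's). Camera axes: x right, y down, z forward; pixel columns grow to the right and rows downward; lengths in m; the calibration is good to about 2 mm. A picture is of the moment at which its call begins: read the wrist's pose just before it. camera_params takes no time and is no camera call.
- arm.sign_off(): hands the job in, once; it reports no verdict.
The state is a dict: "time_s": time; "qpos": joint angles; "joint_velocities": joint speeds; "joint_torque": joint torques, N m; "tool_pos": TCP position; "orientation": TCP orientation; "ft_force": force on the tool from outside, world axes, zero at the start; "ft_torque": the same for the moment, N m; "gripper_width": opening from 0.0 (shut) to 1.0 (fully open).
Only numpy, scipy, OpenCV 4.12 (cv2) and the standard library are available. Lean on these libraries where they do the work, as an engineer would, in place of code of your own. Each camera call takes 0.05 s, during which the arm holds its last target.

## Working session

There is one attempt and no reset: what is moved stays moved. The work goes in short steps, Python scripts to look and compute and a tool call to move; the robot and the scene stay as the last step left them, time stands still between calls to the robot, and variables do not carry over. Pictures are saved under pics/ and viewed, and the job is handed in when it is done.

Besides the shell and the picture viewer there is one more tool, called after "Request:" by a JSON object that holds its "name" and its "arguments", one argument or row to a line. play_rows: Moves the arm, as the interface text tells. Its arguments: {"type":"object","properties":{"deltas":{"type":"array"},"hand":{"type":"number"}},"required":["deltas"]}

```bash
mkdir -p pics; python3 - <<'E'
from station import arm
import cv2,numpy as np
s=arm.sense();print(s['time_s'],s['tool_pos'],np.round(s['orientation'],3),s['gripper_width'],arm.grip_point_offset)
for n in("scene","top"):
    im=arm.read_camera(n);cv2.imwrite(f"pics/{n}0.png",im[:,:,::-1]);print(n,{k:np.round(v,3).tolist() for k,v in arm.camera_params(n).items()})
E
```

```text
0.0 [0.22984309 0.5264393  0.1954024 ] [[-0.001  0.4    0.916]
 [-0.002  0.916 -0.4  ]
 [-1.    -0.002 -0.   ]] 0.996976094959071 0.0187
scene {'fx': 459.358, 'fy': 459.358, 'cx': 281.205, 'cy': 215.368, 'R': [[-0.578, 0.816, -0.015], [0.551, 0.377, -0.744], [-0.602, -0.438, -0.668]], 't': [0.287, -0.221, 1.364]}
top {'fx': 469.831, 'fy': 469.831, 'cx': 285.198, 'cy': 210.724, 'R': [[-0.013, -1.0, -0.005], [-0.998, 0.013, -0.067], [0.067, 0.004, -0.998]], 't': [0.001, 0.525, 1.079]}
```

View pics/scene0.png

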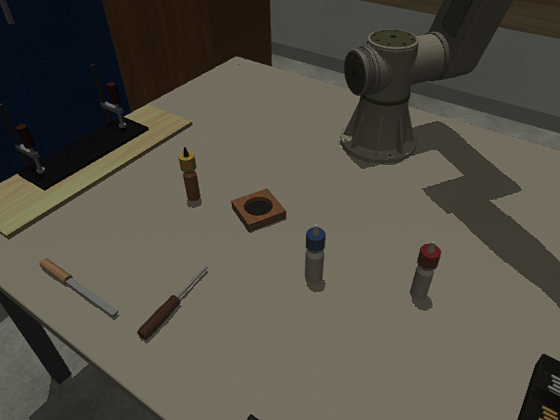

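View pics/top0.png

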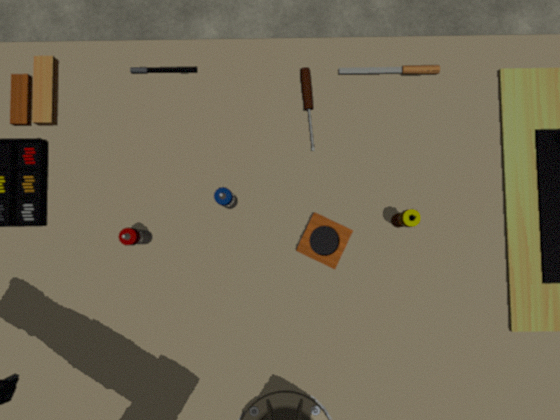

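The scene view shows the red head at about (428,257), blue at (315,238) and yellow at (187,162). In the top view red is at (129,236), blue at (224,197), yellow at (412,218) and the recess at (324,241). Next I triangulate them.

```bash
cat > h.py <<'E'
import cv2,numpy as np
from station import arm
def ray(n,uv):
    p=arm.camera_params(n);R=np.array(p['R']);t=np.array(p['t'])
    d=R.T@np.array([(uv[0]-p['cx'])/p['fx'],(uv[1]-p['cy'])/p['fy'],1]);return -R.T@t,d/np.linalg.norm(d)
def plane(n,uv,z):
    c,d=ray(n,uv);return c+d*(z-c[2])/d[2]
def tri(rs):
    A=sum(np.eye(3)-np.outer(d,d) for c,d in rs);b=sum((np.eye(3)-np.outer(d,d))@c for c,d in rs);return np.linalg.solve(A,b)
def hsvmask(bgr,col):
    h=cv2.cvtColor(bgr,cv2.COLOR_BGR2HSV);H,S,V=cv2.split(h)
    m={'red':((H<6)|(H>174))&(S>180)&(V>60),'blue':(H>100)&(H<125)&(S>130)&(V>50),'yellow':(H>20)&(H<33)&(S>180)&(V>80),'dark':(V<60),'wood':(H>4)&(H<16)&(S>120)}[col]
    return m.astype(np.uint8)
def blob(bgr,col,near,r=35):
    m=hsvmask(bgr,col);w=np.zeros_like(m);cv2.circle(w,near,r,1,-1);m=m*w
    cs,_=cv2.findContours(m,cv2.RETR_EXTERNAL,cv2.CHAIN_APPROX_NONE);return max(cs,key=cv2.contourArea)
E
python3 - <<'E'
from h import *
T=cv2.imread('pics/top0.png');S=cv2.imread('pics/scene0.png')
for c,a,b in(('red',(129,236),(428,257)),('blue',(224,197),(315,238)),('yellow',(412,218),(187,162))):
    x=blob(T,c,a,16);y=blob(S,c,b,18)
    rt=cv2.minEnclosingCircle(x);rs=cv2.minAreaRect(y);print(c,rt,cv2.boundingRect(y),cv2.contourArea(y),rs)
    mm=cv2.moments(y);cs=(mm['m10']/mm['m00'],mm['m01']/mm['m00'])
    print(' tri',tri([ray('top',rt[0]),ray('scene',cs)]).round(4),'top@.12',plane('top',rt[0],.12).round(4),'scene@.11',plane('scene',cs,.11).round(4))
d=blob(T,'dark',(324,241),25);e=cv2.fitEllipse(d);print('dark',e,plane('top',e[0],.017).round(4))
w=blob(T,'wood',(324,241),45);r=cv2.minAreaRect(w);print('wood',r,plane('top',r[0],.022).round(4))
for q in cv2.boxPoints(r):print(plane('top',q,.024).round(4))
d=blob(S,'dark',(259,206),22);e=cv2.fitEllipse(d);print('sdark',e,plane('scene',e[0],.017).round(4))
E
```

```text
red ((127.51886749267578, 235.72640991210938), 8.648616790771484) (421, 244, 19, 14) 101.5 ((430.0, 250.5), (13.0, 18.0), 90.0)
 tri [0.4702 0.3243 0.1252] top@.12 [0.4698 0.3271 0.12  ] scene@.11 [0.4555 0.3204 0.11  ]
blue ((222.86363220214844, 195.86363220214844), 8.412266731262207) (307, 228, 18, 13) 97.5 ((315.5, 234.0), (12.0, 17.0), 90.0)
 tri [0.5519 0.1238 0.1234] top@.12 [0.5517 0.1252 0.12  ] scene@.11 [0.5407 0.1161 0.11  ]
yellow ((410.9545593261719, 217.40908813476562), 8.810535430908203) (188, 152, 6, 5) 2.5 ((190.8902587890625, 153.51220703125), (6.4031243324279785, 1.2493901252746582), 38.65980911254883)
 tri [ 0.4974 -0.2647  0.1357] top@.12 [ 0.5006 -0.272   0.12  ] scene@.11 [ 0.4702 -0.2905  0.11  ]
dark ((324.09820556640625, 240.32554626464844), (27.938861846923828, 28.356342315673828), 126.55921173095703) [ 0.455  -0.0958  0.017 ]
wood ((323.8863525390625, 240.08872985839844), (43.81023025512695, 42.821388244628906), 25.463348388671875) [ 0.4555 -0.0949  0.022 ]
[ 0.4336 -0.0275  0.024 ]
[ 0.5224 -0.0714  0.024 ]
[ 0.4776 -0.1622  0.024 ]
[ 0.3892 -0.1178  0.024 ]
sdark ((257.8106689453125, 205.73756408691406), (17.725534439086914, 27.974435806274414), 86.3414306640625) [ 0.4512 -0.102   0.017 ]
```

Request:
{"name": "play_rows", "arguments": {
  "deltas": [
    [[-0.5,-0.75,1.0],0],
    [[-0.5,-0.75,2.0],0],
    [[-0.5,-0.75,2.0],0],
    [[-0.5,-0.75,2.0],0],
    [[-0.5,-0.75,2.0],0],
    [[-0.5,-0.75,2.0],0],
    [[-0.5,-0.75,2.0],0],
    [[-0.5,-0.75,2.0],0],
    [[-0.5,-0.75,2.0],0],
    [[-0.5,-0.75,2.0],0],
    [[-0.5,-0.75,1.0],0],
    [[0,0,0],0]
  ],
  "hand": 1
}}

```text
time_s: 1.1
tool_pos: [0.3819, 0.3693, 0.2524]
orientation: [[0.001, 0.403, 0.915], [0.0, 0.915, -0.403], [-1.0, 0.001, 0.001]]
ft_force: [-0.2, 0.7, -0.4]
gripper_width: 1.003
```

```bash
python3 - <<'E'
from h import *
s=arm.sense();print(s['time_s'],s['tool_pos'],np.round(s['orientation'],3))
im=arm.read_camera('wrist');cv2.imwrite("pics/w1.png",im[:,:,::-1]);p=arm.camera_params('wrist');print(p)
np.savez('w1.npz',p=s['tool_pos'],R=s['orientation'])
E
```

```text
1.1 [0.38191806 0.36926089 0.25244284] [[ 0.001  0.403  0.915]
 [ 0.     0.915 -0.403]
 [-1.     0.001  0.001]]
{'fx': 301.3527943099888, 'fy': 301.3527943099888, 'cx': 280.0416530639613, 'cy': 205.282357676476, 'T_tool_cam': array([[-1.99691683e-04, -3.02876298e-01,  9.53029857e-01,
        -1.76485723e-01],
       [ 9.99999788e-01, -6.51476327e-04,  2.49194970e-06,
         1.49272266e-03],
       [ 6.20121638e-04,  9.53029655e-01,  3.02876364e-01,
        -7.77078212e-02],
       [ 0.00000000e+00,  0.00000000e+00,  0.00000000e+00,
         1.00000000e+00]])}
```

View pics/w1.png

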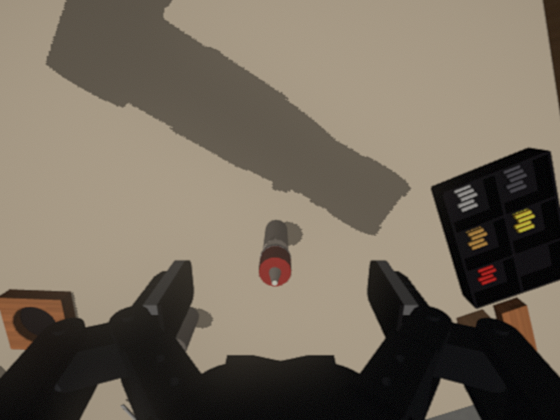

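The wrist view shows the red head around (275,268), the nozzle tip at (275,283) and the body going up to about (276,225).

```bash
cat >> h.py <<'E'
def wray(P,R,uv):
    p=arm.camera_params('wrist');T=np.array(p['T_tool_cam'])
    d=R@(T[:3,:3]@np.array([(uv[0]-p['cx'])/p['fx'],(uv[1]-p['cy'])/p['fy'],1]));return P+R@T[:3,3],d
def wplane(P,R,uv,z):
    c,d=wray(P,R,uv);return c+d*(z-c[2])/d[2]
E
python3 - <<'E'
from h import *
f=np.load('w1.npz');P,R=f['p'],f['R'];W=cv2.imread('pics/w1.png')
h=cv2.cvtColor(W,cv2.COLOR_BGR2HSV)
m=(((h[:,:,0]<8)|(h[:,:,0]>172))&(h[:,:,1]>130)&(h[:,:,2]>40)).astype(np.uint8)
w=np.zeros_like(m);cv2.circle(w,(275,268),25,1,-1);m*=w
c=max(cv2.findContours(m,0,1)[0],key=cv2.contourArea);hl=cv2.convexHull(c);x,y,ww,hh=cv2.boundingRect(c);print(x,y,ww,hh)
mm=cv2.moments(hl);cc=(mm['m10']/mm['m00'],mm['m01']/mm['m00']);print('head sil',cc,wplane(P,R,cc,.112).round(4))
# far edge of top face: bottom of contour; z=.128, centre 19 mm nearer camera-foot
print('bottom edge',wplane(P,R,(275,y+hh),.128).round(4)-R[:,2]*.019)
print('tip',wplane(P,R,(274.5,283.5),.150).round(4))
cv2.imwrite('pics/w1z.png',cv2.resize(W[200:310,210:340],None,fx=5,fy=5,interpolation=cv2.INTER_NEAREST))
E
```

```text
259 257 32 29
head sil (274.5472242249459, 270.689978370584) [0.4756 0.3225 0.112 ]
bottom edge [0.46821373 0.32656272 0.12797938]
tip [0.4698 0.3257 0.15  ]
```

View pics/w1z.png

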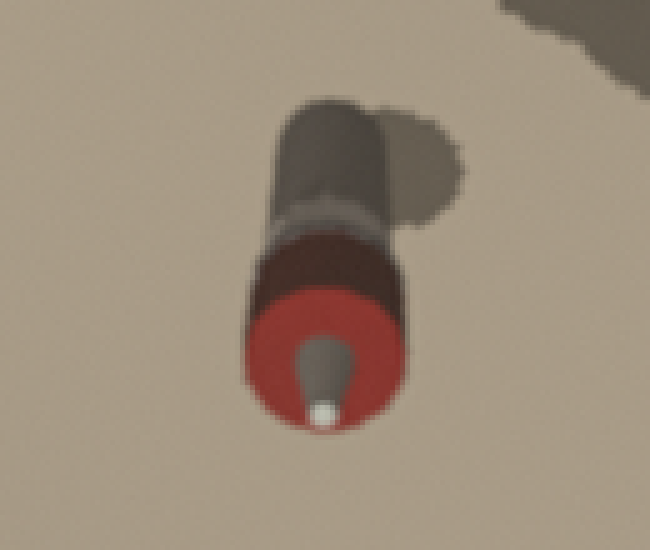

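Request:
{"name": "play_rows", "arguments": {
  "deltas": [
    [[0,-0.1,0.6],0],
    [[0,-0.1,1.2],0],
    [[0,-0.1,1.6],0],
    [[0,-0.1,1.8],0],
    [[0,0,1.8],0],
    [[0,0,1.4],0],
    [[0,0,0.9],0],
    [[0,0,0.5],0],
    [[0,0,0],0],
    [[0,0,0],0],
    [[0,0,0],0]
  ]
}}

```text
time_s: 2.07
tool_pos: [0.468, 0.3287, 0.2514]
orientation: [[-0.0, 0.4, 0.917], [0.0, 0.917, -0.4], [-1.0, -0.0, -0.0]]
ft_force: [0.2, 0.6, -0.6]
gripper_width: 1.0
```

```bash
python3 - <<'E'
from h import *
s=arm.sense();P,R=s['tool_pos'],np.array(s['orientation']);print(P,R.round(3),R.T@(np.array([.4695,.326,.087])-P))
im=arm.read_camera('wrist');cv2.imwrite("pics/w2.png",im[:,:,::-1])
np.savez('w2.npz',p=P,R=R)
E
```

```text
[0.46799548 0.32873427 0.25137084] [[-0.     0.4    0.917]
 [ 0.     0.917 -0.4  ]
 [-1.    -0.    -0.   ]] [ 0.16436996 -0.00190473  0.00253019]
```

View pics/w2.png

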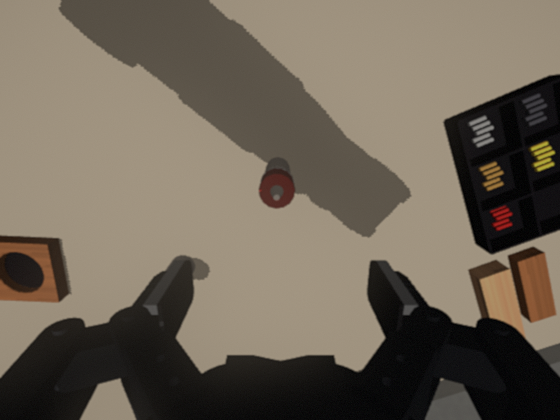

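The red top face is at (277,189) with the nozzle tip at (277,197). The recess is at the left edge, around (22,272).

```bash
python3 - <<'E'
from h import *
f=np.load('w2.npz');P,R=f['p'],f['R']
print(wplane(P,R,(277,189),.128),wplane(P,R,(277,197.5),.15))
E
```

```text
[0.46735936 0.32724789 0.128     ] [0.46992863 0.32634322 0.15      ]
```

Request:
{"name": "play_rows", "arguments": {
  "deltas": [
    [[0.6,-0.16,0.2],0],
    [[1.4,0,0],0],
    [[1.8,0,0],0],
    [[2.0,0,0],0],
    [[2.0,0,0],0],
    [[2.0,0,0],0],
    [[2.0,0,0],0],
    [[1.8,0,0],0],
    [[1.4,0,0],0],
    [[0.9,0,0],0],
    [[0.4,0,0],0],
    [[0.1,0,0],0]
  ]
}}

```text
time_s: 3.12
tool_pos: [0.4692, 0.326, 0.0866]
orientation: [[-0.001, 0.4, 0.917], [-0.0, 0.917, -0.4], [-1.0, -0.001, -0.001]]
ft_force: [-0.3, 0.7, -0.5]
gripper_width: 1.003
```

```bash
python3 - <<'E'
from h import *
s=arm.sense();print(s['tool_pos'])
im=arm.read_camera('wrist');cv2.imwrite("pics/w3.png",im[:,:,::-1])
E
```

```text
[0.46921703 0.32601742 0.08664357]
```

View pics/w3.png

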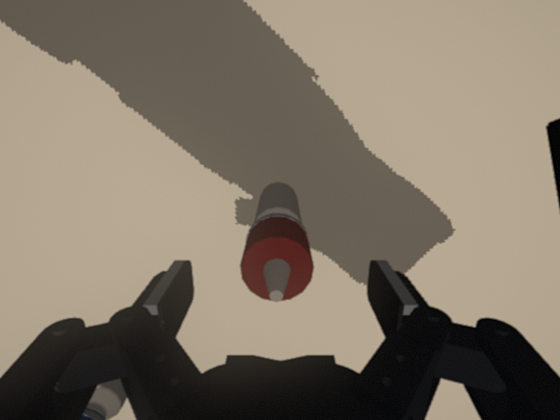

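The red head sits between the jaws, centred at (277,265), so I close now.

Request:
{"name": "play_rows", "arguments": {
  "deltas": [
    [[0,0,0],0],
    [[0,0,0],0],
    [[0,0,0],0],
    [[0,0,0],0],
    [[0,0,0],0],
    [[0,0,0],0],
    [[0,0,0],0],
    [[0,0,0],0],
    [[0,0,0],0],
    [[0,0,0],0]
  ],
  "hand": -1
}}

```text
time_s: 4.0
tool_pos: [0.4707, 0.3264, 0.0886]
orientation: [[0.002, 0.4, 0.916], [0.001, 0.916, -0.4], [-1.0, 0.002, 0.002]]
ft_force: [0.4, 0.4, 6.2]
gripper_width: 0.399
```

```bash
python3 - <<'E'
from h import *
s=arm.sense();print(s['tool_pos'],s['gripper_width'],s['ft_force'])
im=arm.read_camera('wrist');cv2.imwrite("pics/w4.png",im[:,:,::-1])
E
```

```text
[0.47068343 0.32642759 0.08857023] 0.39948664712178383 [0.37032113 0.43690591 6.19262745]
```

View pics/w4.png

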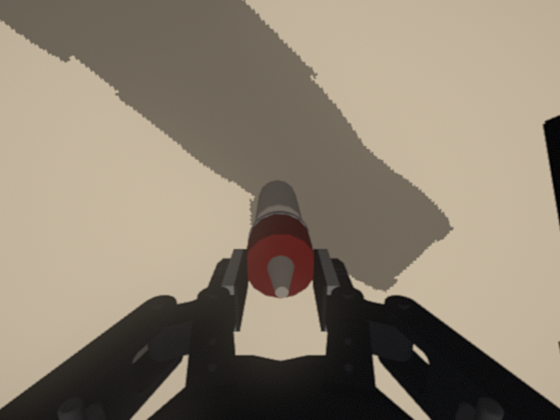

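Holding the head. Lifting.

Request:
{"name": "play_rows", "arguments": {
  "deltas": [
    [[-0.2,0,0],0],
    [[-0.4,0,0],0],
    [[-0.6,0,0],0],
    [[-0.8,0,0],0],
    [[-0.9,0,0],0],
    [[-0.9,0,0],0],
    [[-0.9,0,0],0],
    [[-0.9,0,0],0],
    [[-0.8,0,0],0],
    [[-0.6,0,0],0],
    [[-0.4,0,0],0],
    [[-0.1,0,0],0]
  ]
}}

```text
time_s: 5.05
tool_pos: [0.4703, 0.3264, 0.1633]
orientation: [[0.001, 0.4, 0.916], [0.001, 0.916, -0.4], [-1.0, 0.001, 0.001]]
ft_force: [0.3, 0.3, -1.9]
gripper_width: 0.399
```

```bash
python3 - <<'E'
from h import *
s=arm.sense();P,R=s['tool_pos'],np.array(s['orientation']);print(P,s['gripper_width'],s['ft_force'],R.T@(np.array([.4555,-.095,P[2]])-P),R.round(3))
im=arm.read_camera('wrist');b=arm.read_camera('scene');cv2.imwrite("pics/w5.png",np.hstack([cv2.resize(im[:,:,::-1],(400,300)),cv2.resize(b[150:330,300:540,::-1],(400,300))]))
E
```

```text
[0.4702701  0.32636721 0.16328638] 0.39945157456695485 [ 0.32724884  0.31402639 -1.87854544] [-3.02548974e-04 -3.92057670e-01  1.55110207e-01] [[ 0.001  0.4    0.916]
 [ 0.001  0.916 -0.4  ]
 [-1.     0.001  0.001]]
```

View pics/w5.png

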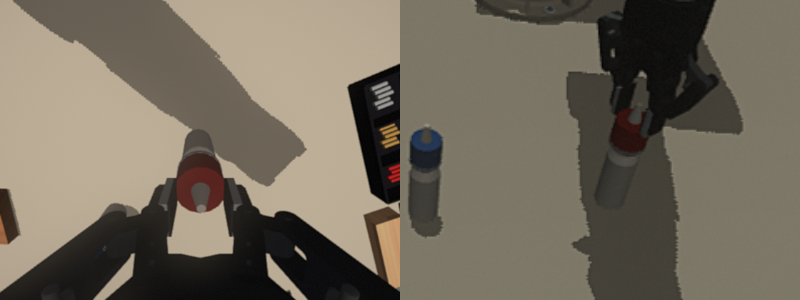

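The bottle is held upright; its position between the jaws hasn't changed in the wrist view.

Request:
{"name": "play_rows", "arguments": {
  "deltas": [
    [[-0.2,-0.3,0.1],0],
    [[-0.2,-0.6,0.2],0],
    [[-0.2,-0.9,0.4],0],
    [[-0.2,-1.2,0.5],0],
    [[-0.2,-1.4,0.55],0],
    [[-0.2,-1.4,0.55],0],
    [[-0.2,-1.4,0.55],0],
    [[-0.2,-1.4,0.55],0],
    [[-0.2,-1.4,0.55],0],
    [[-0.2,-1.4,0.55],0],
    [[0,-1.4,0.55],0],
    [[0,-1.4,0.55],0]
  ]
}}

```text
time_s: 6.15
tool_pos: [0.464, 0.1717, 0.1827]
orientation: [[0.001, 0.401, 0.916], [-0.0, 0.916, -0.401], [-1.0, 0.0, 0.001]]
ft_force: [0.3, 0.5, -1.6]
gripper_width: 0.396
```

Request:
{"name": "play_rows", "arguments": {
  "deltas": [
    [[0,-1.4,0.55],0],
    [[0,-1.4,0.55],0],
    [[0,-1.4,0.55],0],
    [[0,-1.4,0.55],0],
    [[0,-1.4,0.55],0],
    [[0,-1.4,0.55],0],
    [[0,-1.4,0.55],0],
    [[0,-1.4,0.55],0],
    [[0,-1.4,0.55],0],
    [[0,-1.4,0.55],0],
    [[0,-1.4,0.55],0],
    [[0,-1.4,0.55],0]
  ]
}}

```text
time_s: 7.15
tool_pos: [0.4567, -0.0084, 0.1825]
orientation: [[0.0, 0.401, 0.916], [-0.0, 0.916, -0.401], [-1.0, -0.0, 0.0]]
ft_force: [0.7, -0.5, -2.7]
gripper_width: 0.402
```

Request:
{"name": "play_rows", "arguments": {
  "deltas": [
    [[0,-1.4,0.55],0],
    [[0,-1.4,0.55],0],
    [[0,-1.3,0.5],0],
    [[0,-1.2,0.5],0],
    [[0,-1.0,0.4],0],
    [[0,-0.8,0.35],0],
    [[0,-0.6,0.25],0],
    [[0,-0.3,0.1],0],
    [[0,-0.2,0.1],0],
    [[0,0,0],0],
    [[0,0,0],0],
    [[0,0,0],0]
  ]
}}

```text
time_s: 8.15
tool_pos: [0.4549, -0.0946, 0.1822]
orientation: [[-0.0, 0.4, 0.917], [0.0, 0.917, -0.4], [-1.0, 0.0, -0.0]]
ft_force: [0.4, 0.2, -1.7]
gripper_width: 0.396
```

```bash
python3 - <<'E'
from h import *
s=arm.sense();P,R=s['tool_pos'],np.array(s['orientation']);print(P,s['gripper_width'],s['ft_force'],R.T@(np.array([.4555,-.095,P[2]])-P),R.round(3))
np.savez('w6.npz',p=P,R=R)
im=arm.read_camera('wrist');b=arm.read_camera('scene');cv2.imwrite("pics/w6.png",im[:,:,::-1]);cv2.imwrite("pics/s6.png",b[:,:,::-1])
E
```

```text
[ 0.45492464 -0.09464327  0.18221495] 0.3958661624781169 [ 0.35365842  0.23021518 -1.65174624] [-2.12931702e-07 -9.71212415e-05  6.69972848e-04] [[-0.     0.4    0.917]
 [ 0.     0.917 -0.4  ]
 [-1.     0.    -0.   ]]
```

View pics/w6.png

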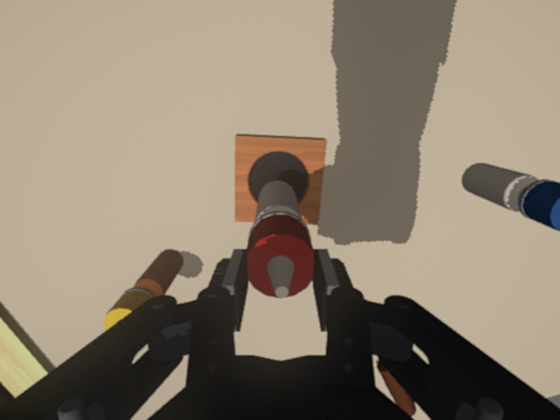

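View pics/s6.png

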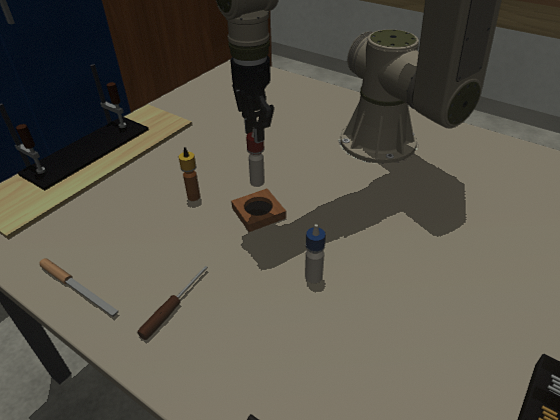

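The bottle hangs over the holder. Block corners in the wrist view are about (236,135), (326,137), (323,224) and (235,221), and the body bottom is near (277,185).

```bash
python3 - <<'E'
from h import *
f=np.load('w6.npz');P,R=f['p'],f['R'];W=cv2.imread('pics/w6.png')
for c in((236,136),(326,138),(323,224),(235,221),(280.0,179.7)):print(wplane(P,R,c,.024).round(4))
print('bottom@.0936 px 277,188',wplane(P,R,(277,188),.0936).round(4))
cv2.imwrite('pics/w6z.png',cv2.resize(W[120:310,200:360],None,fx=3,fy=3,interpolation=cv2.INTER_CUBIC))
E
```

```text
[ 0.3903 -0.1169  0.024 ]
[ 0.4314 -0.0281  0.024 ]
[ 0.5236 -0.0672  0.024 ]
[ 0.4783 -0.1614  0.024 ]
[ 0.4538 -0.0925  0.024 ]
bottom@.0936 px 277,188 [ 0.4453 -0.0918  0.0936]
```

View pics/w6z.png

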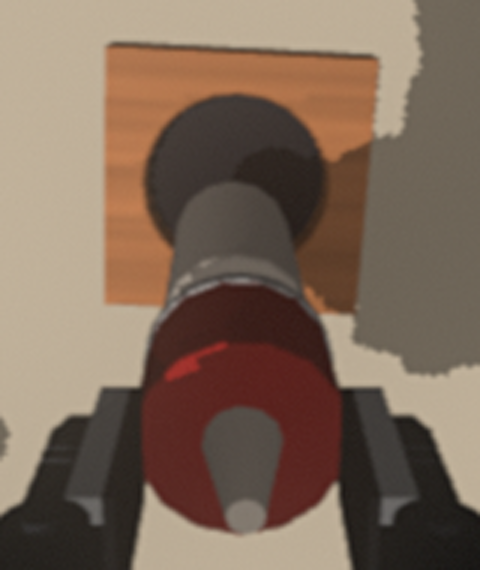

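The bottle is centred within about 2 mm and upright. I descend, stopping just short of the floor.

Request:
{"name": "play_rows", "arguments": {
  "deltas": [
    [[0.3,0,0],0],
    [[0.6,0,0],0],
    [[0.8,0,0],0],
    [[0.9,0,0],0],
    [[1.0,0,0],0],
    [[1.0,0,0],0],
    [[0.9,0,0],0],
    [[0.8,0,0],0],
    [[0.6,0,0],0],
    [[0.4,0,0],0],
    [[0.2,0,0],0],
    [[0,0,0],0]
  ]
}}

```text
time_s: 9.25
tool_pos: [0.4549, -0.0951, 0.1069]
orientation: [[-0.0, 0.4, 0.916], [0.0, 0.916, -0.4], [-1.0, 0.0, -0.0]]
ft_force: [-0.7, 0.3, -2.0]
gripper_width: 0.399
```

Request:
{"name": "play_rows", "arguments": {
  "deltas": [
    [[0.1,0,0],0],
    [[0.1,0,0],0],
    [[0.1,0,0],0],
    [[0.1,0,0],0],
    [[0.05,0,0],0],
    [[0,0,0],0],
    [[0,0,0],0]
  ]
}}

```text
time_s: 9.83
tool_pos: [0.455, -0.0951, 0.1028]
orientation: [[0.0, 0.4, 0.916], [0.0, 0.916, -0.4], [-1.0, 0.0, 0.0]]
ft_force: [0.2, 0.6, -1.8]
gripper_width: 0.396
```

Request:
{"name": "play_rows", "arguments": {
  "deltas": [
    [[0.1,0,0],0],
    [[0.1,0,0],0],
    [[0.1,0,0],0],
    [[0.05,0,0],0],
    [[0,0,0],0],
    [[0,0,0],0],
    [[0,0,0],0]
  ]
}}

```text
time_s: 10.42
tool_pos: [0.455, -0.0951, 0.0993]
orientation: [[0.0, 0.4, 0.916], [0.0, 0.916, -0.4], [-1.0, 0.0, 0.0]]
ft_force: [0.3, 0.3, -2.4]
gripper_width: 0.4
```

Request:
{"name": "play_rows", "arguments": {
  "deltas": [
    [[0.05,0,0],0],
    [[0.05,0,0],0],
    [[0.05,0,0],0],
    [[0,0,0],0],
    [[0,0,0],0],
    [[0,0,0],0]
  ]
}}

```text
time_s: 10.92
tool_pos: [0.4557, -0.0954, 0.0986]
orientation: [[0.002, 0.4, 0.916], [-0.001, 0.916, -0.4], [-1.0, 0.0, 0.002]]
ft_force: [-0.2, -0.6, 4.7]
gripper_width: 0.402
```

Contact with the floor at TCP z 0.0986, as expected. Releasing.

Request:
{"name": "play_rows", "arguments": {
  "deltas": [
    [[-0.05,0,0],0],
    [[0,0,0],0],
    [[0,0,0],0],
    [[0,0,0],0],
    [[0,0,0],0],
    [[0,0,0],0],
    [[0,0,0],0],
    [[0,0,0],0],
    [[0,0,0],0],
    [[0,0,0],0]
  ],
  "hand": 1
}}

```text
time_s: 11.75
tool_pos: [0.455, -0.0951, 0.0983]
orientation: [[0.0, 0.4, 0.916], [0.0, 0.916, -0.4], [-1.0, 0.0, 0.0]]
ft_force: [-0.3, -0.2, -0.1]
gripper_width: 0.999
```

```bash
python3 - <<'E'
from h import *
s=arm.sense();print(s['tool_pos'],s['gripper_width'],s['ft_force'])
im=arm.read_camera('wrist');cv2.imwrite("pics/w7.png",im[:,:,::-1])
E
```

```text
[ 0.45501779 -0.09511181  0.09827308] 0.9993524654609924 [-0.2538951  -0.21947554 -0.07914039]
```

View pics/w7.png

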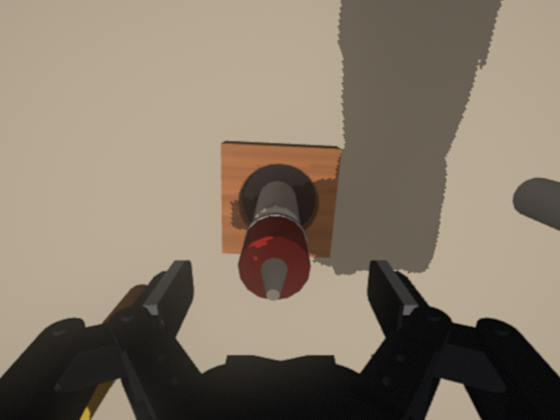

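The bottle stands freely in the recess: head at (274,263), clear of both fingers. Retreating straight up.

Request:
{"name": "play_rows", "arguments": {
  "deltas": [
    [[-0.3,0,0],0],
    [[-0.8,0,0],0],
    [[-1.2,0,0],0],
    [[-1.5,0,0],0],
    [[-1.8,0,0],0],
    [[-1.8,0,0],0],
    [[-1.8,0,0],0],
    [[-1.8,0,0],0],
    [[-1.5,0,0],0],
    [[-1.0,0,0],0],
    [[-0.5,0,0],0],
    [[0,0,0],0]
  ]
}}

```text
time_s: 12.8
tool_pos: [0.4556, -0.0954, 0.2395]
orientation: [[0.002, 0.4, 0.916], [-0.001, 0.916, -0.4], [-1.0, 0.0, 0.002]]
ft_force: [0.1, -0.3, 0.4]
gripper_width: 1.004
```

```bash
python3 - <<'E'
from h import *
s=arm.sense();P,R=s['tool_pos'],np.array(s['orientation']);print(s['time_s'],P,s['ft_force']);np.savez('w8.npz',p=P,R=R)
im=arm.read_camera('wrist');b=arm.read_camera('scene');cv2.imwrite("pics/w8.png",im[:,:,::-1]);cv2.imwrite("pics/s8.png",b[:,:,::-1])
E
```

```text
12.8 [ 0.45558052 -0.09535359  0.23951813] [ 0.06287985 -0.25398227  0.41401184]
```

View pics/w8.png

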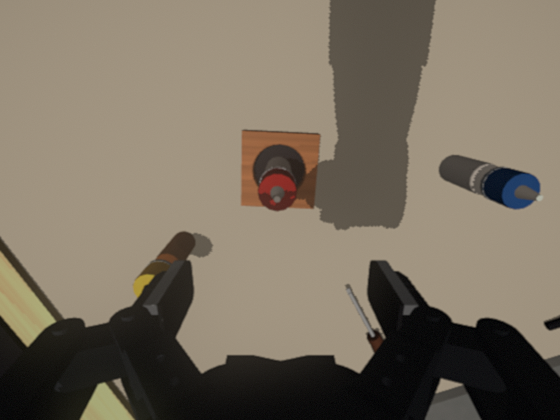

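View pics/s8.png

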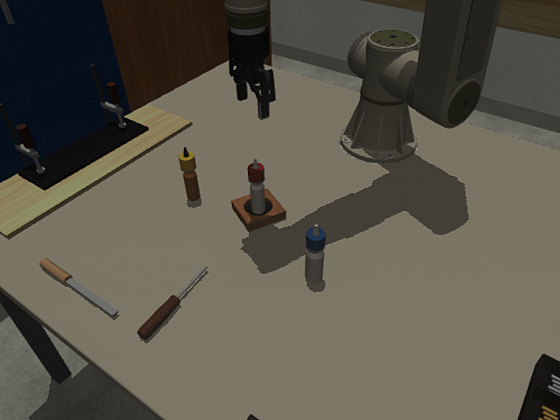

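The scene view shows the bottle upright in the recess, with yellow at (187,162) and blue at (315,238) unchanged. In the wrist view the red top is at (277,188) and the nozzle tip at (277,197). One numeric check before handing in.

```bash
python3 - <<'E'
from h import *
f=np.load('w8.npz');P,R=f['p'],f['R']
print('head',wplane(P,R,(277.5,188.5),.138).round(4),'tip',wplane(P,R,(277,197.5),.16).round(4))
print('block',np.mean([wplane(P,R,c,.024) for c in((242,130),(321,133),(317,209),(242,207))],0).round(4))
A=cv2.imread('pics/scene0.png').astype(int);B=cv2.imread('pics/s8.png').astype(int)
for n,(x0,y0,x1,y1) in dict(blue=(300,222,332,292),yellow=(176,146,204,206)).items():print(n,abs(A-B)[y0:y1,x0:x1].mean())
s=arm.sense();print(s['time_s']);print(arm.sign_off())
E
```

```text
head [ 0.4498 -0.0938  0.138 ] tip [ 0.452  -0.0951  0.16  ]
block [ 0.4567 -0.0935  0.024 ]
blue 13.001934523809524
yellow 5.54047619047619
12.9
the job is handed in; nothing more can be done
None
```

```bash
python3 - <<'E'
from h import *
A=cv2.imread('pics/scene0.png');B=cv2.imread('pics/s8.png')
print(A.mean(),B.mean(),[cv2.boundingRect(blob(i,'blue',(315,238),18)) for i in(A,B)])
g=lambda i:cv2.cvtColor(i,6).astype(np.float32)
for n,(x,y,w,h) in dict(blue=(302,222,28,68),yellow=(177,146,26,58)).items():
    t=g(A)[y:y+h,x:x+w];r=cv2.matchTemplate(g(B)[y-15:y+h+15,x-15:x+w+15],t,cv2.TM_CCOEFF_NORMED);print(n,cv2.minMaxLoc(r)[1:4:2])
E
```

```text
80.1392786281179 84.46534863945578 [(307, 228, 18, 13), (307, 228, 18, 13)]
blue (0.7855167388916016, (15, 15))
yellow (0.9993398785591125, (15, 15))
```

The red-headed bottle is standing upright in the holder's recess, and I handed the job in at 12.9 s. I gripped it by the head, lifted it about 7.5 cm, carried it over, lowered it until it touched the floor, opened the fingers and backed straight up.

**Placement:** On the last wrist picture the bottle's axis is about 5–7 mm from the recess centre, within the 22 mm limit, and it looks upright. It touched down at the tool height expected for the recess floor (0.0986 m).

**Other bottles:** Template matching on the scene pictures puts both the yellow and the blue bottle at zero pixel shift.

**Disagreement:** A raw pixel difference around the blue bottle was high (13), and its template score was only 0.79. I only followed this up after handing in. Its blue head has exactly the same pixel box before and after, so I put the difference down to changed lighting or the arm's shadow, not movement.

**Not checked:** I did not measure the tilt angle numerically, only by eye in the two pictures. The hand-in gives no verdict.

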